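Check an appliance casing's seam with a spring-tip probe

TASK

Take the seam probe out of its holster and run its spring tip along the black seam on top of the white casing, from the green dot round the corner to the red dot, slowly (about 3 cm a second), lightly touching and staying on the seam all the way, without pressing hard or touching the casing elsewhere. Then lower the probe back into its holster, tip down and fully home, without dropping it, and leave it standing there. Leave the other things on the bench alone.

Things in the scene. Friction and masses are not known exactly. Their poses are not given: they have to be found in the camera images.
- probe: seam probe, 158 mm long, 0.2 kg, upright in the holster, tip down. Origin: centre of the underside of its round orange flange (46 mm diameter, 8 mm thick); z up along the probe. Square black handle 28 x 28 mm (sides along x and y) from z 8 to 83 mm, yellow band low down. Below the flange an orange tapered plug, 30 mm diameter at the flange, 18 mm at z -30, then a steel spring tip
- probe_tip (a point): end of the probe's steel spring tip (pin 10 mm diameter, round end), on the probe's axis, 75 mm below the flange's underside when not pressed; it moves up as the pin is pressed in
- plunger (a joint): how far the spring tip is pressed into the probe (m): 0 free, 0.012 fully in; the spring takes about 1 N to start moving and 4 N when fully in
- holster: fixed blue round cup on a dark steel disc foot (110 mm diameter, 10 mm high); origin: centre of the foot's underside, on the table
- holster_mouth (a point): centre of the holster's mouth, 95 mm above the table; round opening 34 mm diameter, rim 52 mm outside. The probe is home when its flange lies on this rim, its probe origin at this point. The floor of the cup lies 83 mm below the rim
- casing: fixed white appliance casing, 190 x 210 x 70 mm (x, y, z), origin at the centre of its underside on the table. On its flat top a flush black seam, 4 mm wide, edges a grey panel; in the casing's frame (mm): from the green dot (-50, -65) along +y to (-50, 20), round a quarter circle of radius 30 about (-20, 20) to (-20, 50), along +x to the red dot (60, 50)
- seam0 (a point): start of the seam: centre of the green dot (18 mm across), on the casing's top face, 70 mm above the table
- seam1 (a point): point on the seam's centre line, on the casing's top face, 1/8 (each 26.5 mm) of the way from the green dot to the red
- seam2 (a point): point on the seam's centre line, on the casing's top face, 2/8 (each 26.5 mm) of the way from the green dot to the red
- seam3 (a point): point on the seam's centre line, on the casing's top face, 3/8 (each 26.5 mm) of the way from the green dot to the red
- seam4 (a point): point on the seam's centre line, on the casing's top face, 4/8 (each 26.5 mm) of the way from the green dot to the red
- seam5 (a point): point on the seam's centre line, on the casing's top face, 5/8 (each 26.5 mm) of the way from the green dot to the red
- seam6 (a point): point on the seam's centre line, on the casing's top face, 6/8 (each 26.5 mm) of the way from the green dot to the red
- seam7 (a point): point on the seam's centre line, on the casing's top face, 7/8 (each 26.5 mm) of the way from the green dot to the red
- seam8 (a point): end of the seam: centre of the red dot, on the casing's top face
- spacer: bystander: steel spacer ring, 44 mm diameter, 18 mm high, lying loose on the grey panel of the casing; origin at centre of underside
- screwdriver: bystander: red screwdriver, 170 mm, lying loose on the table between casing and holster
- multimeter: bystander: yellow meter, 160 x 80 x 32 mm, lying on the table behind the casing and holster; origin at centre of underside
- power_brick: bystander: white power supply block, 130 x 60 x 34 mm, on the left; origin at centre of underside
- tape_roll: bystander: blue roll, 90 mm diameter, 24 mm high, on the right; origin at centre of underside
- jar: bystander: jar with red cap, 60 mm diameter, 90 mm high, at the far side; origin at centre of underside
- mug: bystander: white mug, 80 mm diameter, 90 mm high, at the far left; origin at centre of underside
Mind the look-alikes: they are no part of the job. What is shaped like the holster but yellow is not meant. There is more than one size of the probe; the one meant has the size given above.

How it is judged:
On the way, in this order (a step that is already met when the one before it is completed fails the run):
1. the probe's tip touches the casing on the seam at the green dot (within 8 mm), moving slower than 6 cm/s (distance between probe_tip and seam0 below 0.008 m and contact force between probe and casing above 0.2 N and linear speed of probe below 0.06 m/s), for 0.1 s.
2. the probe's tip touches the casing on the seam 1/8 of the way along (within 8 mm), moving slower than 6 cm/s (distance between probe_tip and seam1 below 0.008 m and contact force between probe and casing above 0.2 N and linear speed of probe below 0.06 m/s), for 0.1 s.
3. the probe's tip touches the casing on the seam 2/8 of the way along (within 8 mm), moving slower than 6 cm/s (distance between probe_tip and seam2 below 0.008 m and contact force between probe and casing above 0.2 N and linear speed of probe below 0.06 m/s), for 0.1 s.
4. the probe's tip touches the casing on the seam 3/8 of the way along (within 8 mm), moving slower than 6 cm/s (distance between probe_tip and seam3 below 0.008 m and contact force between probe and casing above 0.2 N and linear speed of probe below 0.06 m/s), for 0.1 s.
5. the probe's tip touches the casing on the seam 4/8 of the way along (within 8 mm), moving slower than 6 cm/s (distance between probe_tip and seam4 below 0.008 m and contact force between probe and casing above 0.2 N and linear speed of probe below 0.06 m/s), for 0.1 s.
6. the probe's tip touches the casing on the seam 5/8 of the way along (within 8 mm), moving slower than 6 cm/s (distance between probe_tip and seam5 below 0.008 m and contact force between probe and casing above 0.2 N and linear speed of probe below 0.06 m/s), for 0.1 s.
7. the probe's tip touches the casing on the seam 6/8 of the way along (within 8 mm), moving slower than 6 cm/s (distance between probe_tip and seam6 below 0.008 m and contact force between probe and casing above 0.2 N and linear speed of probe below 0.06 m/s), for 0.1 s.
8. the probe's tip touches the casing on the seam 7/8 of the way along (within 8 mm), moving slower than 6 cm/s (distance between probe_tip and seam7 below 0.008 m and contact force between probe and casing above 0.2 N and linear speed of probe below 0.06 m/s), for 0.1 s.
9. the probe's tip touches the casing on the seam at the red dot (within 8 mm), moving slower than 6 cm/s (distance between probe_tip and seam8 below 0.008 m and contact force between probe and casing above 0.2 N and linear speed of probe below 0.06 m/s), for 0.1 s.
At the end, for the whole second after the job is handed in: The probe stands at rest and released in its holster, tip down, its flange on the rim: within 5 mm of the mouth's centre, within 3 mm in height, upright within 0.06 rad (horizontal distance between probe and holster_mouth below 0.005 m and z of probe in the frame of holster_mouth between -0.003 and 0.003 m and angle between probe's own z axis and vertical below 0.06 rad and linear speed of probe below 0.02 m/s); the robot touches nothing.
It fails at once if the probe is pressed on the casing with more than 12 N, or the probe touches the casing off the seam (over 18 mm from every one of the seam points) (contact force between probe and casing above 12 N or (contact force between probe and casing above 0.5 N and distance between probe_tip and seam0 above 0.018 m and distance between probe_tip and seam1 above 0.018 m and distance between probe_tip and seam2 above 0.018 m and distance between probe_tip and seam3 above 0.018 m and distance between probe_tip and seam4 above 0.018 m and distance between probe_tip and seam5 above 0.018 m and distance between probe_tip and seam6 above 0.018 m and distance between probe_tip and seam7 above 0.018 m and distance between probe_tip and seam8 above 0.018 m)).
It fails at once if the probe is dropped: out of the fingers it moves faster than 0.45 m/s (a fall of about 10 mm) (contact force between the fingers and probe below 0.01 N and linear speed of probe above 0.45 m/s).
It fails at once if the tip is slid along the casing faster than 8 cm/s (contact force between probe and casing above 0.2 N and linear speed of probe above 0.08 m/s and velocity of joint plunger between -0.03 and 0.03 m/s).
It fails at once if the tip is lifted off the seam on the way (3 to 20 mm above it, anywhere near seam points 2 to 6) ((horizontal distance between probe_tip and seam2 below 0.008 m and z of probe_tip in the frame of seam2 between 0.003 and 0.02 m) or (horizontal distance between probe_tip and seam3 below 0.008 m and z of probe_tip in the frame of seam3 between 0.003 and 0.02 m) or (horizontal distance between probe_tip and seam4 below 0.008 m and z of probe_tip in the frame of seam4 between 0.003 and 0.02 m) or (horizontal distance between probe_tip and seam5 below 0.008 m and z of probe_tip in the frame of seam5 between 0.003 and 0.02 m) or (horizontal distance between probe_tip and seam6 below 0.008 m and z of probe_tip in the frame of seam6 between 0.003 and 0.02 m)).
It fails at once if a bystander is moved by more than 20 mm (distance of any of spacer, screwdriver, multimeter, power_brick, tape_roll, jar, mug from where it was at the start of the episode above 0.02 m).
It also fails if it takes over 67 s, if anything falls off the work surface, if the arm or the gripper's body presses on something with over 40 N, if the wrist force passes 120 N, or if a joint passes its speed limit or range.

ROBOT

A 6-joint arm with a two-finger parallel gripper is mounted at the origin on the work surface. World frame = base frame: x ahead of the robot, y to its left, z up, the work surface at z = 0. Lengths are in m, angles in rad, forces in N, time in s.
With the tool pointing down it reaches from about 0.275 to 0.725 m from the base axis. Payload 5.6 kg.
Tool frame: the origin (TCP) lies at the very end of the fingers, on their centre line; the grasp point (between the pads) lies 19 mm behind it (grip_depth is the distance from the TCP to the grasp point, in m); z points along the fingers, y is the line along which they close (so a half turn about z gives the same grasp; the last joint's range is limited). The gripper opens to 85 mm and grips with 20 to 120 N. Pads are 22 mm wide; open, the fingers measure 114 mm over their backs; the gripper's body (76 mm by 85 mm) begins 54 mm behind the grasp point. The pads swing forward as they close: fully open they stand 13 mm farther back than shut.
Start: joints at [-0.986, 0.255, 0.108, 0, -1.424, -0.285], TCP at [0.162, -0.525, 0.231] pointing down, gripper open.
Joint ranges: [-2.95, 2.95], [-1.21, 1.97], [-1.09, 1.5], [-2.87, 1.71], [-2.94, -0.07], [-3.05, 3.05]. Speed limits (rad/s): [2.57, 2.57, 3.14, 3.14, 3.14, 3.14].

INTERFACE

Orientations are given as a rotation vector (axis times angle).
In Python, from rig import * gives the robot as it stands.
- The arm moves only by the shell command python3 -m handwheel 'ROWS' [FORCE]. ROWS is JSON, a list of rows, each an object with "travel": the shift along the world's x, y, z in cm, a list of three; "dr": the turn, a rotation vector about the world's x, y, z in degrees, a list of three; "fingers": the closure, from 0 (fully open) to 1 (shut). A call has 1 to 12 rows; each row shifts and turns the commanded pose from where the row before left it; what a row does not reach is not made up. A row lasts 1/8 s, in which the tool goes at most 62.5 mm and 10.7 degrees, less where a joint would pass 70% of its speed; a pose out of reach is approached as far as the arm can. A call is refused whole if a number of a shift passes 6.25 or a number of a turn 10.7, either way. A call with a gripper value outside its range is refused whole. The fingers move at their own pace and stop on an object; FORCE is the grip in N (left out, the last holds). Time passes only in rows, so rows that do not move let the fingers close. It gives the time, the measured TCP pose, the force, the opening and the grip force at its end, in the units of the state.
- get_obs(): the state, without advancing time (a new reading comes with each control period).
- grab_frame(name): name is "scene" or "top" or "wrist"; returns a dict with "frame" (384x512x3 uint8, red, green, blue), "fx", "fy", "cx", "cy" (pixels), "dist_coeffs" ([k1, k2, p1, p2, k3] as OpenCV has them; the pictures are not rectified), "cam_to_world" (4x4, takes a point from camera to world coordinates); the wrist camera has in their place "mount" (4x4, takes a point from camera to tool coordinates, whose origin is the TCP and whose axes are the flange's). Camera axes: x right, y up, looking along -z (the intrinsics and any distortion apply to the point x, -y, -z); pixel columns grow to the right and rows downward; lengths in m; the calibration is good to about 2 mm. A picture is of the moment at which its call begins: read the wrist's pose just before it. There is no depth.
- sign_off(): hands the job in; it is judged then, once.
The state is a dict: "time_s": time; "joints": joint angles; "joint_velocities": joint speeds; "joint_efforts": joint torques, N m; "tool_pos": TCP position; "tcp_rot": TCP orientation; "wrist_force": force on the tool from outside, world axes, zero at the start; "moment": the same for the moment, N m; "gripper_width": opening from 0.0 (shut) to 1.0 (fully open); "grip_force": force on a finger pad.
Only numpy, scipy, OpenCV 4.12 (cv2) and the standard library are available. Lean on these libraries where they do the work, as an engineer would, in place of code of your own. Each camera call takes 0.05 s, during which the arm holds its last target. There are 200 camera calls.

## Working session

There is one attempt and no reset: what is moved stays moved. The work goes in short steps, Python scripts to look and compute and a shell command to move; the robot and the scene stay as the last step left them, time stands still between calls to the robot, and variables do not carry over. Pictures are saved under pics/ and viewed, at most 13 in all, crops included, and the job is handed in when it is done.

```bash
ls; mkdir -p pics
cat > h.py <<'E'
from rig import *
import numpy as np, cv2
def ray(f,uv,T=None):
    K=np.array([[f['fx'],0,f['cx']],[0,f['fy'],f['cy']],[0,0,1.]])
    p=cv2.undistortPoints(np.array(uv,float).reshape(-1,1,2),K,np.array(f['dist_coeffs'],float)).reshape(-1,2)
    d=np.c_[p[:,0],-p[:,1],-np.ones(len(p))]
    T=np.array(f['cam_to_world'] if T is None else T)
    return T[:3,3],d@T[:3,:3].T
def plane(f,uv,z,T=None):
    o,d=ray(f,uv,T); return o+d*((z-o[2])/d[:,2])[:,None]
def proj(f,P,T=None):
    T=np.array(f['cam_to_world'] if T is None else T)
    c=(np.array(P,float).reshape(-1,3)-T[:3,3])@T[:3,:3]
    c=c*[1,-1,-1]
    K=np.array([[f['fx'],0,f['cx']],[0,f['fy'],f['cy']],[0,0,1.]])
    return cv2.projectPoints(c,np.zeros(3),np.zeros(3),K,np.array(f['dist_coeffs'],float))[0].reshape(-1,2)
def wristT(f,o):
    T=np.eye(4);T[:3,:3]=cv2.Rodrigues(np.array(o['tcp_rot'],float))[0];T[:3,3]=o['tool_pos'];return T@np.array(f['mount'])
def save(n,im): cv2.imwrite(n,cv2.cvtColor(im,cv2.COLOR_RGB2BGR))
E
python3 - <<'E'
from h import *
import pickle
o=get_obs(); print(o)
d={}
for n in ['scene','top','wrist']:
    d[n]=grab_frame(n); save(f'pics/{n}0.png',d[n]['frame'])
pickle.dump(d,open('f0.pkl','wb'))
print(d['top']['cam_to_world'],d['scene']['cam_to_world'],d['wrist']['mount'],d['top']['fx'],d['wrist']['fx'])
E
```

```text
pics
{'time_s': 0.0, 'joints': array([-9.86387006e-01,  2.55761619e-01,  1.06980441e-01, -4.78273624e-04,
       -1.42390935e+00, -2.84594577e-01]), 'joint_velocities': array([-0.00025104, -0.0006268 , -0.00197508, -0.00163359,  0.0004438 ,
       -0.00067081]), 'joint_efforts': array([-1.21181147e-03, -3.86633778e+01,  2.37944788e+01,  5.36508903e+00,
       -5.89346411e-03,  7.82663346e-05]), 'tool_pos': array([ 0.16233938, -0.5249634 ,  0.23037802]), 'tcp_rot': array([ 4.69021383e-01, -3.10601037e+00, -3.01138154e-03]), 'wrist_force': array([-0.2138697 ,  0.02415432,  1.04641626]), 'moment': array([-0.00821708,  0.02668728,  0.00104372]), 'grip_force': 0.0, 'gripper_width': 0.9970551126469225}
[[ 0.02502289  0.99200502 -0.12369275  0.39483653]
 [-0.99949989  0.02721898  0.01609622  0.00276652]
 [ 0.01933432  0.12322812  0.99219001  1.49086945]
 [ 0.          0.          0.          1.        ]] [[ 0.77065059 -0.42232248  0.47722259  1.2843852 ]
 [ 0.63713148  0.52554068 -0.56380003 -0.81750745]
 [-0.01269445  0.73854636  0.67408317  1.06035003]
 [ 0.          0.          0.          1.        ]] [[ 4.12299379e-04  9.61837296e-01  2.73621720e-01  6.90676613e-02]
 [ 9.99998307e-01  9.41303712e-05 -1.83770785e-03 -7.95006267e-05]
 [-1.79333206e-03  2.73622015e-01 -9.61835629e-01 -1.43015676e-01]
 [ 0.00000000e+00  0.00000000e+00  0.00000000e+00  1.00000000e+00]] 480.9876184295613 281.1439503097924
```

View pics/top0.png

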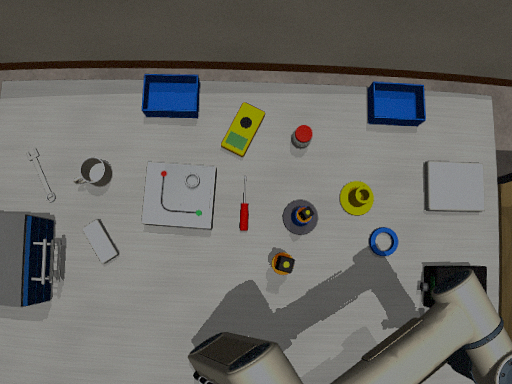

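View pics/scene0.png

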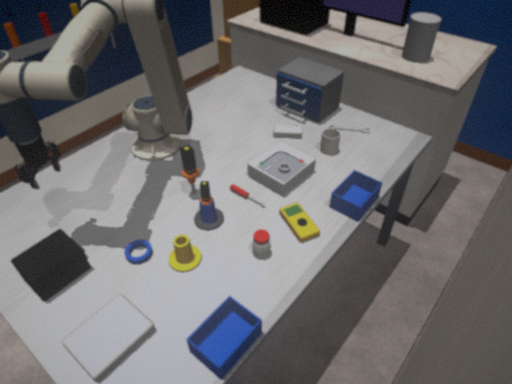

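The top view shows the casing around (180,196), with the green dot at (199,213) and the red dot at (164,174). The blue holster holding the probe is at (301,215). A second probe stands at (283,263), the yellow holster is at (357,197), and the screwdriver is at (244,205).

Run:
```python
from h import *
import pickle
d=pickle.load(open('f0.pkl','rb'))
boxes={'top':dict(green=(190,205,210,222),red=(155,165,172,182),probe=(275,190,330,245)),
'scene':dict(green=(240,145,320,195),red=(240,145,320,195),probe=(180,170,235,235))}
for n in ['top','scene']:
    f=d[n];im=f['frame'];hsv=cv2.cvtColor(im,cv2.COLOR_RGB2HSV).astype(int);H,S,V=hsv[...,0],hsv[...,1],hsv[...,2]
    def c(m,b):
        M=np.zeros(m.shape,bool);x0,y0,x1,y1=b;M[y0:y1,x0:x1]=m[y0:y1,x0:x1]
        y,x=np.nonzero(M); return (np.array([x.mean(),y.mean()]),len(x),x.min(),x.max(),y.min(),y.max()) if len(x) else (None,0)
    b=boxes[n]
    for nm,m,bb,z in [('green',(H>40)&(H<90)&(S>90),b['green'],.07),('red',((H<8)|(H>172))&(S>100),b['red'],.07),('orange',(H>5)&(H<20)&(S>130)&(V>80),b['probe'],.10),('yellow',(H>22)&(H<35)&(S>120),b['probe'],.12),('blue',(H>100)&(H<130)&(S>120),b['probe'],.08)]:
        r=c(m,bb); print(n,nm,r,plane(f,r[0],z) if r[1] else '')
for i,(n,b) in enumerate([('top',(265,180,335,285)),('scene',(165,135,235,240))]):
    x0,y0,x1,y1=b; 
    crop=cv2.resize(d[n]['frame'][y0:y1,x0:x1],None,fx=5,fy=5,interpolation=cv2.INTER_CUBIC)
    if i==0:A=crop
    else: save('pics/crop0.png',np.hstack([A,crop]))
```

```text
top green (array([198.40740741, 212.55555556]), 27, np.int64(196), np.int64(201), np.int64(210), np.int64(215)) [[0.50896688 0.13544335 0.07      ]]
top red (array([163.5       , 173.21428571]), 28, np.int64(161), np.int64(166), np.int64(171), np.int64(176)) [[0.6242801 0.2452895 0.07     ]]
top orange (array([301.81132075, 215.71698113]), 53, np.int64(297), np.int64(310), np.int64(208), np.int64(221)) [[ 0.505344   -0.16804259  0.1       ]]
top yellow (array([306.16, 212.28]), 25, np.int64(297), np.int64(309), np.int64(210), np.int64(215)) [[ 0.51396185 -0.17802361  0.12      ]]
top blue (array([297.70992366, 217.78625954]), 131, np.int64(291), np.int64(312), np.int64(206), np.int64(225)) [[ 0.50051289 -0.15841198  0.08      ]]
scene green (array([261., 163.]), 1, np.int64(261), np.int64(261), np.int64(163), np.int64(163)) [[0.51052843 0.13185678 0.07      ]]
scene red (array([250.20512821, 188.1025641 ]), 39, np.int64(240), np.int64(302), np.int64(160), np.int64(194)) [[ 0.57251762 -0.00844023  0.07      ]]
scene orange (array([193.43333333, 181.08888889]), 90, np.int64(182), np.int64(211), np.int64(170), np.int64(203)) [[ 0.40598212 -0.13508096  0.1       ]]
scene yellow (array([203.5, 183. ]), 8, np.int64(202), np.int64(205), np.int64(182), np.int64(184)) [[ 0.46013968 -0.13376695  0.12      ]]
scene blue (None, 0)
```

View pics/crop0.png

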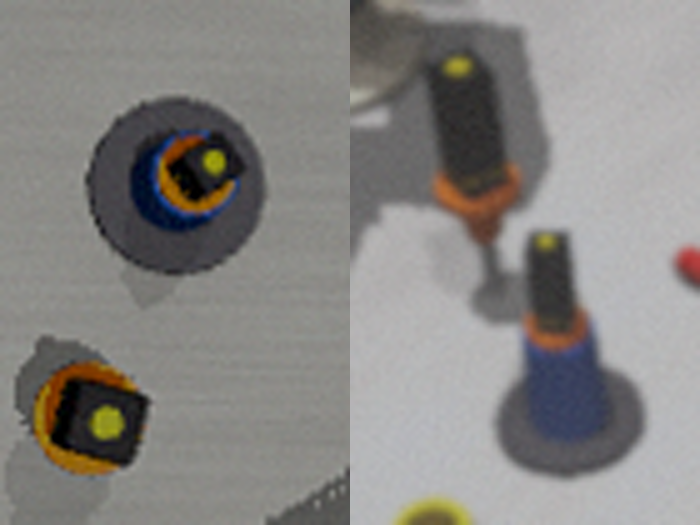

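The crop shows the target probe seated in the blue cup, with its handle turned about 30° and its top dot at top-view pixel (307.8,212). The larger look-alike stands separately at about (286,264).

Run:
```python
from h import *
import pickle
d=pickle.load(open('f0.pkl','rb'));f=d['top']
print('foot',plane(f,[300.4,217],.01),'handletop',plane(f,[307.8,212],.178), 'decoy top',plane(f,[286.4,264.5],.2))
print('scene handletop',plane(d['scene'],[165+(545-350)/5,135+242/5],.178),'foot',plane(d['scene'],[165+(570-350)/5,135+420/5],.01))
o=get_obs();R=cv2.Rodrigues(o['tcp_rot'])[0];print(R.round(3))
```

```text
foot [[ 0.50840143 -0.17475203  0.01      ]] handletop [[ 0.5098076 -0.1749116  0.178    ]] decoy top [[ 0.36545617 -0.11644244  0.2       ]]
scene handletop [[ 0.51373657 -0.17631265  0.178     ]] foot [[ 0.5196248  -0.18053437  0.01      ]]
[[-0.955 -0.295 -0.001]
 [-0.295  0.955  0.001]
 [ 0.     0.001 -1.   ]]
```

```bash
python3 -m handwheel '[{"travel":[4.2,4.3,1.0]},{"travel":[4.2,4.3,1.0]},{"travel":[4.2,4.3,1.0]},{"travel":[4.2,4.3,1.0]},{"travel":[4.2,4.3,1.0]},{"travel":[4.2,4.3,1.0]},{"travel":[4.2,4.3,1.0]},{"travel":[3.2,4.3,1.0]},{"travel":[0,0,0]},{"travel":[0,0,0]}]'
python3 - <<'E'
from h import *
import pickle
o=get_obs();f=grab_frame('wrist');pickle.dump((o,f),open('w1.pkl','wb'))
print(o['tool_pos'],o['tcp_rot'],o['time_s'])
save('pics/w1.png',f['frame'])
E
```

```text
[ 0.16234287 -0.52511374  0.23060978] [ 4.69030246e-01 -3.10606128e+00 -2.19650583e-03] 0.15invalid input
```

View pics/w1.png

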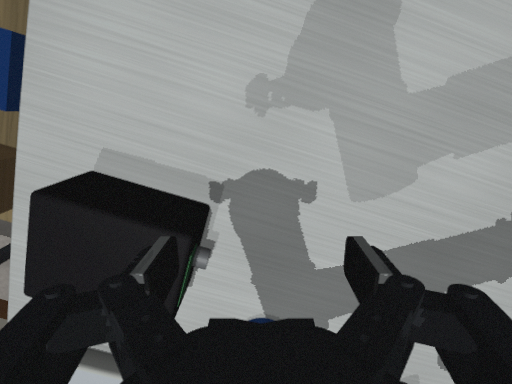

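The arm did not move: the wrist picture still shows the start area, with the fingers in the lower half. The row format was refused, so I'll give all three fields.

```bash
python3 -m handwheel '[{"travel":[4.2,4.3,1.0],"dr":[0,0,0],"fingers":0},{"travel":[4.2,4.3,1.0],"dr":[0,0,0],"fingers":0},{"travel":[4.2,4.3,1.0],"dr":[0,0,0],"fingers":0},{"travel":[4.2,4.3,1.0],"dr":[0,0,0],"fingers":0},{"travel":[4.2,4.3,1.0],"dr":[0,0,0],"fingers":0},{"travel":[4.2,4.3,1.0],"dr":[0,0,0],"fingers":0},{"travel":[4.2,4.3,1.0],"dr":[0,0,0],"fingers":0},{"travel":[3.2,4.3,1.0],"dr":[0,0,0],"fingers":0},{"travel":[0,0,0],"dr":[0,0,0],"fingers":0},{"travel":[0,0,0],"dr":[0,0,0],"fingers":0}]'
python3 - <<'E'
from h import *
import pickle
o=get_obs();f=grab_frame('wrist');pickle.dump((o,f),open('w1.pkl','wb'))
print(o['tool_pos'],o['tcp_rot'],o['time_s'])
save('pics/w2.png',f['frame'])
E
```

```text
time_s: 1.45
tool_pos: [0.4883, -0.1814, 0.311]
tcp_rot: [0.47, -3.106, -0.0]
wrist_force: [-0.0, -0.6, -0.6]
gripper_width: 0.997
grip_force: 0.0
[ 0.48831109 -0.18138314  0.31098515] [ 4.70046823e-01 -3.10550774e+00 -1.48537097e-04] 1.45
```

View pics/w2.png

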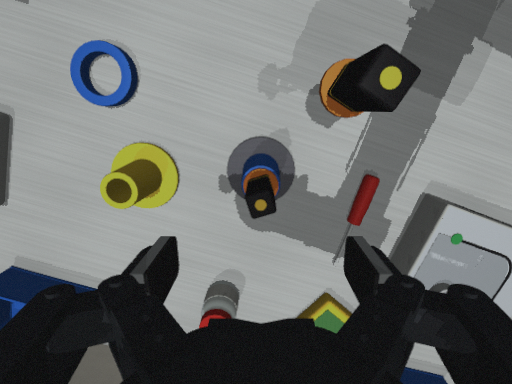

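The wrist view shows the target probe handle with its dot at (261,205), the foot disc centred near (261,170), and the look-alike at (385,80). The screwdriver is at (362,205) and the green dot at (457,239). I'll measure the handle's top face next.

Run:
```python
from h import *
import pickle
o,f=pickle.load(open('w1.pkl','rb'));T=wristT(f,o);im=f['frame']
hsv=cv2.cvtColor(im,cv2.COLOR_RGB2HSV).astype(int);H,S,V=hsv[...,0],hsv[...,1],hsv[...,2]
def cen(m,b):
    x0,y0,x1,y1=b;y,x=np.nonzero(m[y0:y1,x0:x1]);return [x.mean()+x0,y.mean()+y0]
dot=cen((H>18)&(H<35)&(S>120)&(V>110),(250,196,272,214));print('dot',dot,plane(f,dot,.178,T))
g=cen((H>40)&(H<90)&(S>90),(445,228,470,250));print('green',g,plane(f,g,.07,T))
# foot: dark grey disc vs light table
V8=cv2.GaussianBlur(V.astype(np.uint8),(3,3),0)
x0,y0,x1,y1=215,125,305,225
c=cv2.resize(im[y0:y1,x0:x1],None,fx=7,fy=7,interpolation=cv2.INTER_CUBIC)
for k in range(0,90,10):
    cv2.putText(c,str(x0+k),(k*7,10),0,.35,(255,0,0)); 
for k in range(0,100,10): cv2.putText(c,str(y0+k),(0,k*7+4),0,.35,(255,0,0))
save('pics/c2.png',c[:600])
m=((V<60)).astype(np.uint8);m[:,:240]=0;m[:,282]=0;
cs,_=cv2.findContours(m[:,:285],cv2.RETR_EXTERNAL,cv2.CHAIN_APPROX_NONE)
for q in cs:
    if cv2.pointPolygonTest(q,tuple(dot),True)>-3 :
        p=cv2.approxPolyDP(cv2.convexHull(q),1.5,True).reshape(-1,2);print(cv2.contourArea(q),p.tolist());print(plane(f,p,.178,T).round(4).tolist())
```

```text
dot [np.float64(260.2608695652174), np.float64(204.5)] [[ 0.51136619 -0.174453    0.178     ]]
green [np.float64(456.34736842105264), np.float64(238.54736842105262)] [[0.51048936 0.13682589 0.07      ]]
1014.0 [[279, 170], [281, 173], [281, 195], [275, 211], [258, 217], [252, 217], [240, 194], [240, 188], [252, 178]]
[[0.4711, -0.1673, 0.178], [0.4734, -0.1644, 0.178], [0.4953, -0.1572, 0.178], [0.5136, -0.1577, 0.178], [0.5253, -0.1726, 0.178], [0.5271, -0.1786, 0.178], [0.5067, -0.1976, 0.178], [0.5006, -0.1994, 0.178], [0.4869, -0.1907, 0.178]]
```

View pics/c2.png

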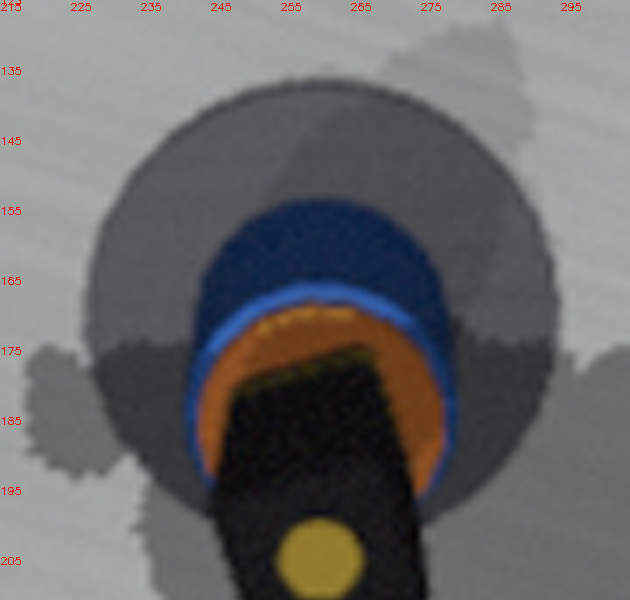

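The crop shows the handle's lower edge running from (249,180) to (267.5,174.5) just above the flange, with the bright rim arc around it.

Run:
```python
from h import *
import pickle
o,f=pickle.load(open('w1.pkl','rb'));T=wristT(f,o);im=f['frame']
R=T[:3,:3]
for uv,z in [([[249,180.2],[267.5,174.5]],.103),([[252.5,217],[275.3,211]],.178),([[245.5,197],[252.5,217]],.178),([[273.5,193],[275.5,211]],.178)]:
    p=plane(f,uv,z,T);v=p[1]-p[0];print(p.round(4).tolist(),np.linalg.norm(v),np.degrees(np.arctan2(v[1],v[0]))%90)
# foot disc circle fit at z=.01, points clicked in crop/7
e=np.array([[87,300],[110,210],[180,130],[320,77],[440,115],[520,190],[557,290],[550,370],[105,400]])/7+[215,125]
P=plane(f,e,.01,T)[:,:2];A=np.c_[2*P,np.ones(len(P))];s=np.linalg.lstsq(A,(P**2).sum(1),rcond=None)[0];print('foot',s[:2],np.sqrt(s[2]+s[:2]@s[:2]))
e=np.array([[190,390],[205,340],[250,300],[320,283],[390,303],[440,355],[455,410]])/7+[215,125]
P=plane(f,e,.095,T)[:,:2];A=np.c_[2*P,np.ones(len(P))];s=np.linalg.lstsq(A,(P**2).sum(1),rcond=None)[0];print('rim',s[:2],np.sqrt(s[2]+s[:2]@s[:2]))
Rt=cv2.Rodrigues(o['tcp_rot'])[0];print('tool y angle',np.degrees(np.arctan2(Rt[1,1],Rt[0,1])))
```

```text
[[0.5084, -0.1905, 0.103], [0.4942, -0.1701, 0.103]] 0.024861266546679694 34.736103447131015
[[0.527, -0.1781, 0.178], [0.5136, -0.1574, 0.178]] 0.024729410586168846 32.86003120740034
[[0.5081, -0.1913, 0.178], [0.527, -0.1781, 0.178]] 0.02303330027358422 34.95048778586122
[[0.4955, -0.1652, 0.178], [0.5135, -0.1572, 0.178]] 0.019682847065554076 24.02267980822079
foot [ 0.51018308 -0.17363949] 0.054052470540088646
rim [ 0.5110303  -0.17401301] 0.02528753353760055
tool y angle 107.21380990762262
```

```bash
python3 -m handwheel '[{"travel":[1.2,0.4,-1],"dr":[0,0,8.5],"fingers":0},{"travel":[1.07,0.34,-1],"dr":[0,0,8.3],"fingers":0},{"travel":[0,0,-4],"dr":[0,0,0],"fingers":0},{"travel":[0,0,-3],"dr":[0,0,0],"fingers":0},{"travel":[0,0,0],"dr":[0,0,0],"fingers":0},{"travel":[0,0,0],"dr":[0,0,0],"fingers":0}]'
python3 - <<'E'
from h import *
import pickle
o=get_obs();f=grab_frame('wrist');pickle.dump((o,f),open('w2.pkl','wb'))
R=cv2.Rodrigues(o['tcp_rot'])[0];print(o['tool_pos'],np.degrees(np.arctan2(R[1,1],R[0,1])),R[:,2])
im=f['frame'].copy();T=wristT(f,o)
a=np.radians(34);u=np.array([np.cos(a),np.sin(a)]);v=np.array([-u[1],u[0]])
P=[[*(np.array([.511,-.174])+.014*(i*u+j*v)),.178] for i,j in [(1,1),(1,-1),(-1,-1),(-1,1),(0,0)]]
for p in proj(f,P,T): cv2.circle(im,tuple(int(x) for x in p.round()),2,(255,0,255),-1)
save('pics/w3.png',cv2.resize(im[100:384,130:390],None,fx=2.1,fy=2.1))
E
```

```text
time_s: 2.25
tool_pos: [0.5114, -0.1751, 0.2229]
tcp_rot: [-0.916, 3.003, -0.002]
wrist_force: [-0.1, 0.1, 0.7]
gripper_width: 1.0
grip_force: 0.0
[ 0.51142191 -0.17506583  0.2229375 ] 123.92131354608549 [ 0.0020929  -0.00100743 -0.9999973 ]
```

View pics/w3.png

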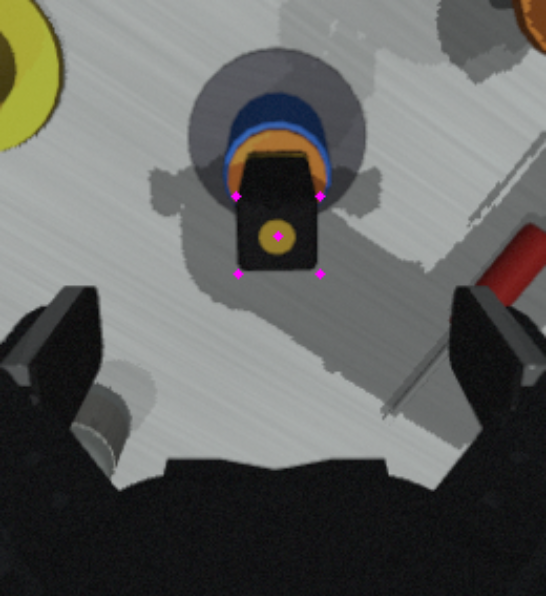

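The predicted handle corners overlay the handle to within 1 mm, and the yaw is right. Next I descend and grip.

```bash
python3 -m handwheel '[{"travel":[0,0.08,-3],"dr":[0,0,0],"fingers":0},{"travel":[0,0,-3],"dr":[0,0,0],"fingers":0},{"travel":[0,0,-3],"dr":[0,0,0],"fingers":0},{"travel":[0,0,-1.1],"dr":[0,0,0],"fingers":0},{"travel":[0,0,0],"dr":[0,0,0],"fingers":0},{"travel":[0,0,0],"dr":[0,0,0],"fingers":1},{"travel":[0,0,0],"dr":[0,0,0],"fingers":1},{"travel":[0,0,0],"dr":[0,0,0],"fingers":1},{"travel":[0,0,0],"dr":[0,0,0],"fingers":1},{"travel":[0,0,0],"dr":[0,0,0],"fingers":1},{"travel":[0,0,0],"dr":[0,0,0],"fingers":1},{"travel":[0,0,0],"dr":[0,0,0],"fingers":1}]' 50
python3 -c "
from rig import *
o=get_obs();print(o['tool_pos'],o['tcp_rot'],o['moment'],o['wrist_force'])"
```

```text
time_s: 3.8
tool_pos: [0.5115, -0.1734, 0.121]
tcp_rot: [-0.918, 3.003, -0.001]
wrist_force: [0.3, 0.9, 5.3]
gripper_width: 0.321
grip_force: 46.9
[ 0.51153912 -0.17335118  0.12095668] [-9.17924587e-01  3.00349410e+00 -1.05980152e-03] [0.3507733  0.30866003 0.02215986] [0.30426485 0.88939515 5.26382468]
```

```bash
python3 -m handwheel '[{"travel":[0,0,1],"dr":[0,0,0],"fingers":1},{"travel":[0,0,2],"dr":[0,0,0],"fingers":1},{"travel":[0,0,3],"dr":[0,0,0],"fingers":1},{"travel":[0,0,3],"dr":[0,0,0],"fingers":1},{"travel":[0,0,1],"dr":[0,0,0],"fingers":1},{"travel":[0,0,0],"dr":[0,0,0],"fingers":1},{"travel":[0,0,0],"dr":[0,0,0],"fingers":1}]'
python3 - <<'E'
from h import *
import pickle
o=get_obs();print(o['tool_pos'],o['tcp_rot'],o['moment'],o['wrist_force'])
d={n:grab_frame(n) for n in ['scene','top','wrist']};d['o']=o;pickle.dump(d,open('f3.pkl','wb'))
# seam dots in top view
f=d['top'];im=f['frame'];hsv=cv2.cvtColor(im,cv2.COLOR_RGB2HSV).astype(int);H,S,V=hsv[...,0],hsv[...,1],hsv[...,2]
x0,y0,x1,y1=265,165,335,240;A=cv2.resize(im[y0:y1,x0:x1],(370,396),interpolation=cv2.INTER_CUBIC)
x0,y0,x1,y1=165,130,265,240;B=cv2.resize(d['scene']['frame'][y0:y1,x0:x1],(360,396),interpolation=cv2.INTER_CUBIC)
save('pics/lift.png',np.hstack([A,B]))
E
```

```text
time_s: 4.68
tool_pos: [0.5104, -0.173, 0.2186]
tcp_rot: [0.917, -3.002, -0.003]
wrist_force: [0.6, -0.2, -1.5]
gripper_width: 0.325
grip_force: 47.0
[ 0.51037805 -0.17295036  0.21861768] [ 9.17005692e-01 -3.00217387e+00 -2.59818215e-03] [ 0.02085096 -0.0834391  -0.00499743] [ 0.59841349 -0.19949217 -1.48176869]
```

View pics/lift.png

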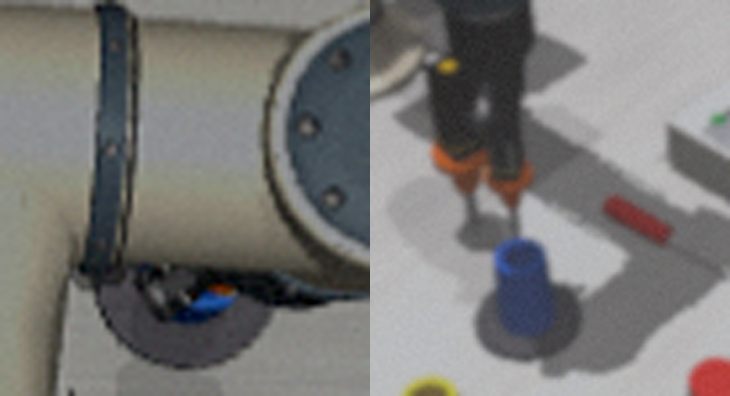

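The right panel shows the probe hanging vertically above the empty blue cup. I'll move over to the casing and measure the seam close up.

```bash
python3 -m handwheel '[{"travel":[0,3,0.5],"dr":[0,0,0],"fingers":1},{"travel":[0,5,0.2],"dr":[0,0,0],"fingers":1},{"travel":[0,5,0],"dr":[0,0,0],"fingers":1},{"travel":[0,5,0],"dr":[0,0,0],"fingers":1},{"travel":[0,5,0],"dr":[0,0,0],"fingers":1},{"travel":[0,3,0],"dr":[0,0,0],"fingers":1},{"travel":[0,1,0],"dr":[0,0,0],"fingers":1},{"travel":[0,0,0],"dr":[0,0,0],"fingers":1},{"travel":[0,0,0],"dr":[0,0,0],"fingers":1}]'
python3 - <<'E'
from h import *
import pickle
o=get_obs();print(o['tool_pos'],o['moment'],o['wrist_force'])
f=grab_frame('wrist');t=grab_frame('top');pickle.dump((o,f,t),open('w4.pkl','wb'))
T=wristT(f,o)
save('pics/w4.png',cv2.resize(f['frame'],(800,600)))
hsv=cv2.cvtColor(f['frame'],cv2.COLOR_RGB2HSV).astype(int);H,S,V=hsv[...,0],hsv[...,1],hsv[...,2]
for nm,m in [('green',(H>40)&(H<85)&(S>100)),('red',((H<8)|(H>172))&(S>110))]:
    n,l,s,c=cv2.connectedComponentsWithStats(m.astype(np.uint8))
    for k in range(1,n):
        if s[k,4]>30: print(nm,s[k].tolist(),c[k].round(1),plane(f,c[k],.07,T).round(4))
E
```

```text
time_s: 5.95
tool_pos: [0.5111, 0.0958, 0.2272]
tcp_rot: [0.916, -3.005, 0.001]
wrist_force: [0.2, 0.1, -1.5]
gripper_width: 0.318
grip_force: 47.4
[0.51113398 0.09575711 0.22719426] [ 0.01596616  0.02745117 -0.06364745] [ 0.22592459  0.06356333 -1.5211507 ]
green [284, 189, 14, 14, 145] [291.3 194.8] [[0.5094 0.1359 0.07  ]]
green [105, 257, 33, 28, 486] [120.9 270.4] [[0.7035 0.0199 0.07  ]]
red [174, 87, 50, 67, 1401] [198.9 120.1] [[0.4971 0.009  0.07  ]]
```

View pics/w4.png

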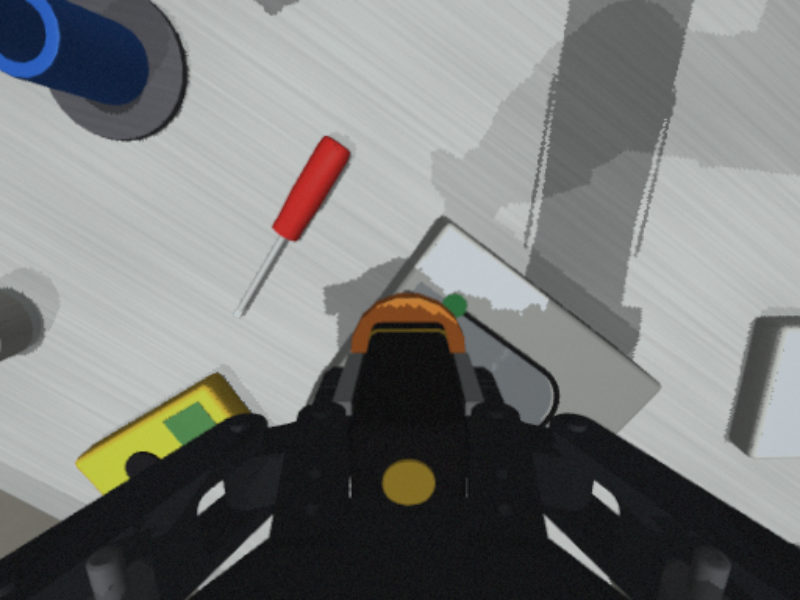

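The wrist view shows the green dot at (455,304) in the scaled picture, just beyond the flange, with the seam running right and down. The near top edge of the casing runs from (447,220) to (660,385).

Run:
```python
from h import *
import pickle
o,f,t=pickle.load(open('w4.pkl','rb'));T=wristT(f,o)
p=plane(f,np.array([[447,219],[660,385]])/1.5625,.07,T);v=p[1]-p[0];print(p,np.linalg.norm(v),'yaw',np.degrees(np.arctan2(v[1],v[0]))-90)
# seam straight part in first wrist/top views: dark pixels in top f0
d=pickle.load(open('f0.pkl','rb'))['top'];g=cv2.cvtColor(d['frame'],cv2.COLOR_RGB2GRAY).astype(float)
pts=[]
for x in range(175,193):
    w=np.clip(140-g[200:222,x],0,None);w[w<25]=0
    if w.sum(): pts.append([x,(w*np.arange(200,222)).sum()/w.sum()])
P=plane(d,pts,.07);k=np.polyfit(P[:,1],P[:,0],1);print('line yaw',-np.degrees(np.arctan(k[0])),'x at y=.136',np.polyval(k,.136),len(pts))
pts=[]
for y in range(180,200):
    w=np.clip(140-g[y,153:175],0,None);w[w<25]=0
    if w.sum(): pts.append([(w*np.arange(153,175)).sum()/w.sum(),y])
P=plane(d,pts,.07);k=np.polyfit(P[:,0],P[:,1],1);print('line2 yaw',np.degrees(np.arctan(k[0])),'y at x=.624',np.polyval(k,.624))
for yaw in (-2.7,):
    a=np.radians(yaw);R=np.array([[np.cos(a),-np.sin(a)],[np.sin(a),np.cos(a)]])
    q=[(-50,-65),(-50,20)]+[(-20-30*np.cos(b),20+30*np.sin(b)) for b in np.radians([15,30,45,60,75,90])]+[(60,50)]
    q=(np.array(q)-q[0])/1000@R.T; print((q+[.5095,.136]).round(4).tolist()); print((np.diff(q,axis=0)*100).round(2).tolist(), (q*100).round(2).tolist())
```

```text
[[0.46348803 0.09617567 0.07      ]
 [0.47430308 0.30326118 0.07      ]] 0.20736772449329752 yaw -2.9895603799913886
line yaw -2.7476471174318906 x at y=.136 0.5093737659123938 18
line2 yaw -2.4303013992611673 y at x=.624 0.24529121158560244
[[0.5095, 0.136], [0.5135, 0.2209], [0.5149, 0.2286], [0.5182, 0.2357], [0.5233, 0.2417], [0.5297, 0.2462], [0.5371, 0.2488], [0.5449, 0.2495], [0.6248, 0.2457]]
[[0.4, 8.49], [0.14, 0.77], [0.33, 0.71], [0.51, 0.6], [0.64, 0.45], [0.74, 0.27], [0.78, 0.07], [7.99, -0.38]] [[0.0, 0.0], [0.4, 8.49], [0.54, 9.26], [0.87, 9.97], [1.38, 10.57], [2.02, 11.02], [2.76, 11.28], [3.54, 11.35], [11.53, 10.97]]
```

```bash
python3 -m handwheel '[{"travel":[-0.08,2,-1],"dr":[0,0,0],"fingers":1},{"travel":[-0.08,2,-1.7],"dr":[0,0,0],"fingers":1},{"travel":[0,0,-1.2],"dr":[0,0,0],"fingers":1},{"travel":[0,0,-0.8],"dr":[0,0,0],"fingers":1},{"travel":[0,0,0],"dr":[0,0,0],"fingers":1},{"travel":[0,0,0],"dr":[0,0,0],"fingers":1}]'
python3 - <<'E'
from h import *
import pickle
o=get_obs();print(o['tool_pos'],o['wrist_force'])
f=grab_frame('wrist');T=wristT(f,o);d=grab_frame('scene');pickle.dump((o,f,d),open('w5.pkl','wb'))
tip=o['tool_pos']-[0,0,.101]
im=d['frame'].copy()
for P in (tip,[.5095,.136,.07],[.6248,.2457,.07]):
    p=proj(d,[P])[0];print(p);
x0,y0,x1,y1=220,100,340,200
c=cv2.resize(im[y0:y1,x0:x1],None,fx=6,fy=6,interpolation=cv2.INTER_CUBIC)
for P,col in ((tip,(255,0,255)),([.5095,.136,.07],(0,255,255)),([.6248,.2457,.07],(0,255,255))):
    p=(proj(d,[P])[0]-[x0,y0]+.5)*6;cv2.circle(c,tuple(int(v) for v in p),3,col,-1)
save('pics/s5.png',c)
E
```

```text
time_s: 6.8
tool_pos: [0.5099, 0.1365, 0.1809]
tcp_rot: [-0.917, 3.004, -0.0]
wrist_force: [-0.2, -0.8, -2.1]
gripper_width: 0.323
grip_force: 47.3
[0.5099401  0.13647349 0.18087983] [-0.15011751 -0.78199126 -2.11769691]
[261.60514559 160.44276489]
[261.45186811 162.39017564]
[300.89032503 160.27556175]
```

View pics/s5.png

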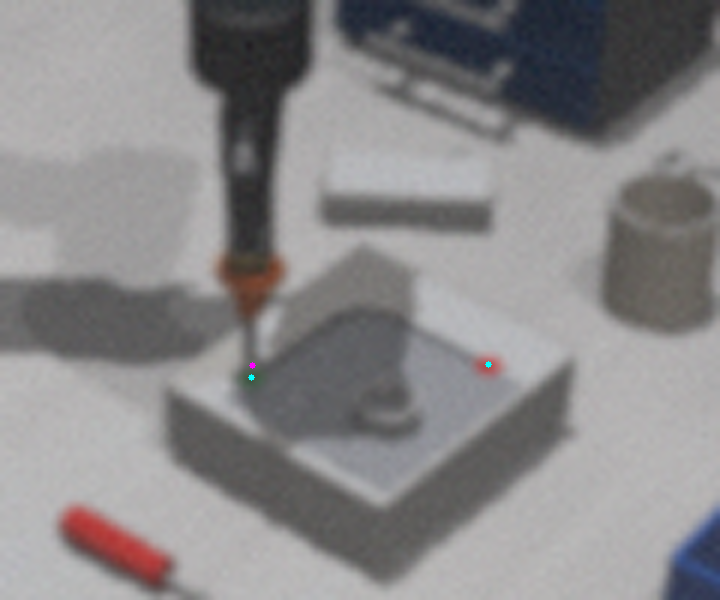

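The scene view shows the predicted tip on the pin's end, just above the green dot, and the seam ends overlay the dots. I'll lower it gently.

```bash
python3 -m handwheel '[{"travel":[-0.03,-0.03,-0.4],"dr":[0,0,0],"fingers":1},{"travel":[0,0,-0.4],"dr":[0,0,0],"fingers":1},{"travel":[0,0,-0.3],"dr":[0,0,0],"fingers":1},{"travel":[0,0,-0.3],"dr":[0,0,0],"fingers":1},{"travel":[0,0,-0.1],"dr":[0,0,0],"fingers":1},{"travel":[0,0,0],"dr":[0,0,0],"fingers":1},{"travel":[0,0,0],"dr":[0,0,0],"fingers":1},{"travel":[0,0,0],"dr":[0,0,0],"fingers":1}]'
```

```text
time_s: 7.9
tool_pos: [0.5093, 0.1364, 0.1654]
tcp_rot: [-0.918, 3.004, 0.0]
wrist_force: [-0.4, -0.5, 0.7]
gripper_width: 0.319
grip_force: 47.6
```

```bash
python3 -m handwheel '[{"travel":[0.01,0.2,0],"dr":[0,0,0],"fingers":1},{"travel":[0.02,0.35,0],"dr":[0,0,0],"fingers":1},{"travel":[0.02,0.35,0],"dr":[0,0,0],"fingers":1},{"travel":[0.02,0.35,0],"dr":[0,0,0],"fingers":1},{"travel":[0.02,0.35,0],"dr":[0,0,0],"fingers":1},{"travel":[0.02,0.35,0],"dr":[0,0,0],"fingers":1},{"travel":[0.02,0.35,0],"dr":[0,0,0],"fingers":1},{"travel":[0.02,0.35,0],"dr":[0,0,0],"fingers":1},{"travel":[0.02,0.35,0],"dr":[0,0,0],"fingers":1},{"travel":[0.02,0.35,0],"dr":[0,0,0],"fingers":1},{"travel":[0.01,0.35,0],"dr":[0,0,0],"fingers":1},{"travel":[0,0.3,0],"dr":[0,0,0],"fingers":1}]'
```

```text
time_s: 9.4
tool_pos: [0.5113, 0.1767, 0.1653]
tcp_rot: [-0.918, 3.004, -0.0]
wrist_force: [-0.2, -1.6, 0.6]
gripper_width: 0.325
grip_force: 47.5
```

```bash
python3 -m handwheel '[{"travel":[0.02,0.37,0],"dr":[0,0,0],"fingers":1},{"travel":[0.02,0.37,0],"dr":[0,0,0],"fingers":1},{"travel":[0.02,0.37,0],"dr":[0,0,0],"fingers":1},{"travel":[0.02,0.37,0],"dr":[0,0,0],"fingers":1},{"travel":[0.02,0.37,0],"dr":[0,0,0],"fingers":1},{"travel":[0.02,0.37,0],"dr":[0,0,0],"fingers":1},{"travel":[0.02,0.37,0],"dr":[0,0,0],"fingers":1},{"travel":[0.02,0.37,0],"dr":[0,0,0],"fingers":1},{"travel":[0.02,0.37,0],"dr":[0,0,0],"fingers":1},{"travel":[0.02,0.37,0],"dr":[0,0,0],"fingers":1},{"travel":[0.01,0.37,0],"dr":[0,0,0],"fingers":1},{"travel":[0.01,0.35,0],"dr":[0,0,0],"fingers":1}]'
```

```text
time_s: 10.9
tool_pos: [0.5135, 0.2209, 0.1653]
tcp_rot: [-0.918, 3.004, 0.0]
wrist_force: [0.5, -1.8, 0.1]
gripper_width: 0.321
grip_force: 47.5
```

Now the arc: six chords, two rows each.

```bash
python3 -m handwheel '[{"travel":[0.05,0.39,0],"dr":[0,0,0],"fingers":1},{"travel":[0.09,0.38,0],"dr":[0,0,0],"fingers":1},{"travel":[0.14,0.37,0],"dr":[0,0,0],"fingers":1},{"travel":[0.19,0.34,0],"dr":[0,0,0],"fingers":1},{"travel":[0.23,0.32,0],"dr":[0,0,0],"fingers":1},{"travel":[0.28,0.28,0],"dr":[0,0,0],"fingers":1},{"travel":[0.31,0.24,0],"dr":[0,0,0],"fingers":1},{"travel":[0.33,0.21,0],"dr":[0,0,0],"fingers":1},{"travel":[0.36,0.16,0],"dr":[0,0,0],"fingers":1},{"travel":[0.38,0.11,0],"dr":[0,0,0],"fingers":1},{"travel":[0.39,0.06,0],"dr":[0,0,0],"fingers":1},{"travel":[0.39,0.01,0],"dr":[0,0,0],"fingers":1}]'
```

```text
time_s: 12.4
tool_pos: [0.5451, 0.2495, 0.1653]
tcp_rot: [-0.918, 3.004, 0.001]
wrist_force: [-2.3, -0.1, 1.2]
gripper_width: 0.321
grip_force: 47.7
```

```bash
python3 -m handwheel '[{"travel":[0.36,-0.01,0],"dr":[0,0,0],"fingers":1},{"travel":[0.36,-0.02,0],"dr":[0,0,0],"fingers":1},{"travel":[0.36,-0.02,0],"dr":[0,0,0],"fingers":1},{"travel":[0.36,-0.01,0],"dr":[0,0,0],"fingers":1},{"travel":[0.36,-0.02,0],"dr":[0,0,0],"fingers":1},{"travel":[0.36,-0.02,0],"dr":[0,0,0],"fingers":1},{"travel":[0.36,-0.01,0],"dr":[0,0,0],"fingers":1},{"travel":[0.36,-0.02,0],"dr":[0,0,0],"fingers":1},{"travel":[0.36,-0.02,0],"dr":[0,0,0],"fingers":1},{"travel":[0.36,-0.02,0],"dr":[0,0,0],"fingers":1},{"travel":[0.36,-0.02,0],"dr":[0,0,0],"fingers":1},{"travel":[0.36,-0.01,0],"dr":[0,0,0],"fingers":1}]'
```

```text
time_s: 13.9
tool_pos: [0.5883, 0.2473, 0.1653]
tcp_rot: [0.918, -3.005, 0.0]
wrist_force: [-2.3, -0.0, 1.5]
gripper_width: 0.323
grip_force: 47.7
```

```bash
python3 -m handwheel '[{"travel":[0.36,-0.01,0],"dr":[0,0,0],"fingers":1},{"travel":[0.36,-0.02,0],"dr":[0,0,0],"fingers":1},{"travel":[0.36,-0.02,0],"dr":[0,0,0],"fingers":1},{"travel":[0.36,-0.01,0],"dr":[0,0,0],"fingers":1},{"travel":[0.36,-0.02,0],"dr":[0,0,0],"fingers":1},{"travel":[0.36,-0.02,0],"dr":[0,0,0],"fingers":1},{"travel":[0.36,-0.01,0],"dr":[0,0,0],"fingers":1},{"travel":[0.36,-0.02,0],"dr":[0,0,0],"fingers":1},{"travel":[0.36,-0.02,0],"dr":[0,0,0],"fingers":1},{"travel":[0.36,-0.02,0],"dr":[0,0,0],"fingers":1},{"travel":[0,0,0],"dr":[0,0,0],"fingers":1},{"travel":[0,0,0],"dr":[0,0,0],"fingers":1}]'
```

```text
time_s: 15.4
tool_pos: [0.6249, 0.2456, 0.1658]
tcp_rot: [-0.917, 3.003, -0.001]
wrist_force: [1.1, -1.9, 0.4]
gripper_width: 0.318
grip_force: 47.6
```

```bash
python3 -m handwheel '[{"travel":[0,0,0.6],"dr":[0,0,0],"fingers":1},{"travel":[0,0,1],"dr":[0,0,0],"fingers":1},{"travel":[0,0,2],"dr":[0,0,0],"fingers":1},{"travel":[0,0,2],"dr":[0,0,0],"fingers":1},{"travel":[-1,-3,0],"dr":[0,0,0],"fingers":1},{"travel":[-1.5,-5.5,0],"dr":[0,0,0],"fingers":1},{"travel":[-1.5,-5.5,0],"dr":[0,0,0],"fingers":1},{"travel":[-1.5,-5.5,0],"dr":[0,0,0],"fingers":1},{"travel":[-1.5,-5.5,0],"dr":[0,0,0],"fingers":1},{"travel":[-1.5,-5.5,0],"dr":[0,0,0],"fingers":1},{"travel":[-1.5,-5.5,0],"dr":[0,0,0],"fingers":1}]'
python3 -m handwheel '[{"travel":[-1,-4,0],"dr":[0,0,0],"fingers":1},{"travel":[-0.3,-1.5,0],"dr":[0,0,0],"fingers":1},{"travel":[0,0,0],"dr":[0,0,0],"fingers":1},{"travel":[0,0,0],"dr":[0,0,0],"fingers":1}]'
```

```text
time_s: 16.77
tool_pos: [0.5231, -0.1158, 0.2219]
tcp_rot: [-0.918, 3.004, 0.0]
wrist_force: [-0.3, 0.1, -2.5]
gripper_width: 0.324
grip_force: 47.5
time_s: 17.27
tool_pos: [0.5113, -0.1684, 0.2213]
tcp_rot: [-0.919, 3.004, 0.001]
wrist_force: [-0.2, 0.2, -2.8]
gripper_width: 0.321
grip_force: 47.3
```

```bash
python3 -m handwheel '[{"travel":[0,-0.51,0],"dr":[0,0,0],"fingers":1},{"travel":[0,0,-1],"dr":[0,0,0],"fingers":1},{"travel":[0,0,-2],"dr":[0,0,0],"fingers":1},{"travel":[0,0,-2],"dr":[0,0,0],"fingers":1},{"travel":[0,0,-1],"dr":[0,0,0],"fingers":1},{"travel":[0,0,0],"dr":[0,0,0],"fingers":1},{"travel":[0,0,0],"dr":[0,0,0],"fingers":1}]'
```

```text
time_s: 18.15
tool_pos: [0.5116, -0.1746, 0.162]
tcp_rot: [-0.918, 3.003, -0.001]
wrist_force: [0.4, 0.4, -2.7]
gripper_width: 0.323
grip_force: 47.4
```

```bash
python3 -m handwheel '[{"travel":[0,0.06,-0.5],"dr":[0,0,0],"fingers":1},{"travel":[0,0,-0.6],"dr":[0,0,0],"fingers":1},{"travel":[0,0,-0.6],"dr":[0,0,0],"fingers":1},{"travel":[0,0,-0.6],"dr":[0,0,0],"fingers":1},{"travel":[0,0,-0.6],"dr":[0,0,0],"fingers":1},{"travel":[0,0,-0.5],"dr":[0,0,0],"fingers":1},{"travel":[0,0,0],"dr":[0,0,0],"fingers":1},{"travel":[0,0,0],"dr":[0,0,0],"fingers":1}]'
```

```text
time_s: 19.15
tool_pos: [0.5112, -0.1739, 0.1275]
tcp_rot: [-0.918, 3.004, -0.0]
wrist_force: [0.2, 0.0, -2.2]
gripper_width: 0.322
grip_force: 47.4
```

```bash
python3 -m handwheel '[{"travel":[0,0,-0.25],"dr":[0,0,0],"fingers":1},{"travel":[0,0,-0.2],"dr":[0,0,0],"fingers":1},{"travel":[0,0,-0.1],"dr":[0,0,0],"fingers":1},{"travel":[0,0,0],"dr":[0,0,0],"fingers":1},{"travel":[0,0,0],"dr":[0,0,0],"fingers":1}]'
```

```text
time_s: 19.77
tool_pos: [0.5111, -0.1739, 0.1219]
tcp_rot: [-0.918, 3.004, -0.0]
wrist_force: [0.0, 0.0, -2.0]
gripper_width: 0.322
grip_force: 47.4
```

```bash
python3 -m handwheel '[{"travel":[0,0,-0.1],"dr":[0,0,0],"fingers":1},{"travel":[0,0,0],"dr":[0,0,0],"fingers":1},{"travel":[0,0,0],"dr":[0,0,0],"fingers":1}]'
```

```text
time_s: 20.15
tool_pos: [0.5112, -0.1739, 0.121]
tcp_rot: [-0.918, 3.004, -0.0]
wrist_force: [-0.0, 0.1, -1.0]
gripper_width: 0.324
grip_force: 47.5
```

```bash
python3 -m handwheel '[{"travel":[0,0,-0.06],"dr":[0,0,0],"fingers":1},{"travel":[0,0,0],"dr":[0,0,0],"fingers":1},{"travel":[0,0,0],"dr":[0,0,0],"fingers":1}]'
```

```text
time_s: 20.52
tool_pos: [0.5112, -0.1739, 0.1209]
tcp_rot: [-0.918, 3.004, -0.001]
wrist_force: [-1.7, 1.7, 5.6]
gripper_width: 0.323
grip_force: 48.3
```

The flange is seated at the same height and force as at the grasp. I'll release and back off straight up.

```bash
python3 -m handwheel '[{"travel":[0,0,0],"dr":[0,0,0],"fingers":0.8},{"travel":[0,0,0],"dr":[0,0,0],"fingers":0.5},{"travel":[0,0,0],"dr":[0,0,0],"fingers":0},{"travel":[0,0,0],"dr":[0,0,0],"fingers":0},{"travel":[0,0,0],"dr":[0,0,0],"fingers":0},{"travel":[0,0,0],"dr":[0,0,0],"fingers":0},{"travel":[0,0,1],"dr":[0,0,0],"fingers":0},{"travel":[0,0,3],"dr":[0,0,0],"fingers":0},{"travel":[0,0,3],"dr":[0,0,0],"fingers":0},{"travel":[0,0,3.2],"dr":[0,0,0],"fingers":0},{"travel":[0,0,0],"dr":[0,0,0],"fingers":0},{"travel":[0,0,0],"dr":[0,0,0],"fingers":0}]'
python3 - <<'E'
from h import *
o=get_obs();f=grab_frame('wrist');T=wristT(f,o);im=f['frame'].copy()
a=np.radians(34);u=np.array([np.cos(a),np.sin(a)]);v=np.array([-u[1],u[0]])
P=[[*(np.array([.511,-.174])+.014*(i*u+j*v)),.178] for i,j in [(1,1),(1,-1),(-1,-1),(-1,1),(0,0)]]
for p in proj(f,P,T): cv2.circle(im,tuple(int(x) for x in p.round()),2,(255,0,255),-1)
s=grab_frame('scene')['frame'][140:240,160:230]
save('pics/end.png',np.hstack([cv2.resize(im[100:384,150:370],(400,516)),cv2.resize(s,(361,516),interpolation=cv2.INTER_CUBIC)]))
E
```

```text
time_s: 22.02
tool_pos: [0.5109, -0.1737, 0.2221]
tcp_rot: [-0.918, 3.004, 0.001]
wrist_force: [-0.1, 0.5, -0.6]
gripper_width: 1.0
grip_force: 0.0
```

View pics/end.png

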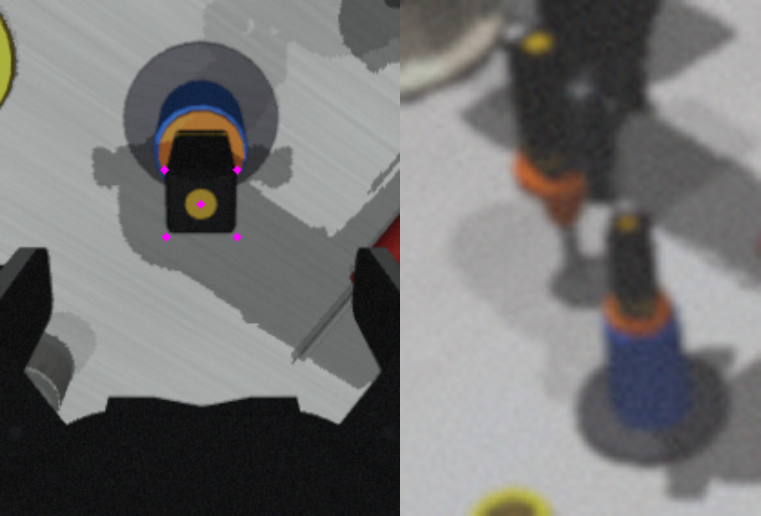

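The probe stands upright and home, with the fingers open and clear above it.

```bash
python3 -c "
from rig import *
print(sign_off())"
```

```text
the job is handed in; nothing more can be done
None
```

I ran the probe tip along the seam from the green dot to the red dot, set the probe back in its holster, upright and released, and handed the job in at about 22 s; `sign_off()` gave no verdict.

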